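# Close up the visor bonding press

## Task

Lay the aluminium press bar with the yellow grip block across the two black saddles on top of the jig's blue panel, down in both and centred, and let go of it. Then turn the orange quarter-turn fastener until the slot on its top lines up with the two white marks, which frees the panel, and only then push down with the fingers on the bar's grip block until the panel is fully down against the frame, and finish while still holding it pressed there (the panel springs up if you let go). Leave everything else on the bench where it is.

Things in the scene. Friction and masses are not known exactly. Their poses are not given: they have to be found in the camera images.
- jig: visor bonding jig, fixed to the bench: plywood frame 170 (its x) x 230 (its y) x 30 mm, origin at the centre of its underside on the bench, x away from the robot and z up at yaw 0. Four steel guide posts, 10 mm thick, stand at its corners (x +-73, y +-103 mm), tops 60 mm above the bench. A clear visor blank with a black edge sticks out of its far side.
- panel_top (a point): centre of the upper face of the blue press panel (164 x 224 x 8 mm) of the jig; axes as the jig's. It rides on springs on the guide posts; raised, this face is 46 mm above the bench, pressed home 38 mm
- panel (a joint): how far the panel is pushed down: 0 raised (as at the start), 0.008 m fully down on the frame. Moves straight down and springs back when let go. With the bar on it, it starts to move at about 4 N of push and needs about 12 N to be fully down, then meets a rigid stop. Blocked within about 1 mm of the top unless the fastener's slot is lined up (within about 0.2 rad)
- fastener (a joint): turn of the quarter-turn fastener on the panel, rad, growing counter-clockwise seen from above: 0 = slot crosswise (along the panel's y, at right angles to the marks), 1.571 = slot lined up with the two white marks (along the panel's x). Stops at 0 and 2.3; stays where it is left (friction about 0.05 N m). Starts between 0.1 and 0.85
- fastener_top (a point): centre of the top of the fastener's orange wing, on its turning axis, 45 mm from the panel's centre towards the panel's -x, 25 mm above the panel. Wing 12 mm wide, 40 mm long (along this point's y, which turns with it), 20 mm tall, on a steel disc 44 mm across, 5 mm thick; a black slot line runs along its top. Two white marks 14 x 4 mm on the panel before and behind the disc
- bar: loose press bar: aluminium, 20 (its x) x 200 (its y) x 14 mm (z), about 0.22 kg, origin at the centre of its underside, z up; starts lying flat on the bench
- bar_grip (a point): centre of the top of the yellow grip block on the middle of the bar: block 18 (x) x 40 (y) x 26 mm tall, its top 40 mm above the bar's underside; axes as the bar's
- seat (a point): where the seated bar's origin belongs: midway between the panel's two black saddles, on their floor level (6 mm above the panel, 45 mm from its centre towards +x); axes as the jig's; moves with the panel. Saddles 20 mm wide, centred 75 mm either side along y; the bar lies along y in them, either way round, between cheeks 26 mm apart, flared at the top to about 36 mm, about 19 mm tall
- strip: plain plywood strip 30 x 180 x 18 mm, lying flat, no grip block: a bystander, not the bar
- tape: cardboard tape core, ring 90 mm across, 24 mm high, bystander
- staples: green box of staples 55 x 85 x 35 mm, bystander
- glue: white glue bottle with blue label and red cap, 52 mm across, 120 mm high, bystander
- block: bare wood block 50 x 60 x 20 mm, bystander
- driver: screwdriver 160 mm long lying flat, bystander
- cup: grey cup, 70 mm across, 80 mm high, bystander
There are look-alikes about, which are no part of the job. Leave any turquoise look-alike of the bar alone.

How it is judged:
By the outcome, as a careful person would: the job done as asked, in the order asked, and still so for the second after the job is handed in, while the arm keeps its last pose, push and grip.
It also fails if it takes over 64 s, if anything falls off the work surface, if the arm or the gripper's body presses on something with over 40 N, if the wrist force passes 120 N, or if a joint passes its speed limit or range.

## Robot

A 6-joint arm with a two-finger parallel gripper is mounted at the origin on the work surface. World frame = base frame: x ahead of the robot, y to its left, z up, the work surface at z = 0. Lengths are in m, angles in rad, forces in N, time in s.
With the tool pointing down it reaches from about 0.25 to 0.85 m from the base axis. Payload 12.5 kg.
Tool frame: the origin (TCP) lies at the very end of the fingers, on their centre line; the grasp point (between the pads) lies 19 mm behind it; z points along the fingers, y is the line along which they close (so a half turn about z gives the same grasp; the last joint's range is limited). The gripper opens to 93 mm and grips with 3 to 60 N. Pads are 15 mm wide; open, the fingers measure 128 mm over their backs; the gripper's body (75 mm by 188 mm) begins 65 mm behind the grasp point.
Start: joints at [1.263, 0.351, 1.652, -0, 1.139, -0.085], TCP at [0.121, 0.536, 0.219] pointing down, gripper open.
Joint ranges: [-2.75, 2.75], [-0.79, 2.1], [0.01, 2.65], [-1.57, 4.71], [0.07, 3.14], [-2.87, 2.87]. Speed limits (rad/s): [2.22, 2.22, 2.79, 3.14, 3.14, 3.14].

## Interface

Orientations are given as a unit quaternion [w, x, y, z].
In Python, from workcell import state, camera, get_calibration, close_job gives the robot as it stands. The module is installed in compiled form; this text tells all that it offers.
- The arm moves only by the tool carry_out, never from a script. Its argument "targets" is a list of rows, each an object of numbers: "x", "y", "z": the shift along the world's x, y, z each as a share of 0.4 m, from -1 to 1; "rx", "ry", "rz": the turn, a rotation vector about the world's x, y, z each as a share of 180 degrees, from -1 to 1; "jaw": the opening, from 0 (shut) to 1 (fully open). A call has 1 to 20 rows; each row is the pose to reach, as a shift and turn from the pose commanded when the call began, turning the shorter way round; what a row does not reach only later rows make up. A row lasts 1/8 s, in which the tool goes at most 62.5 mm and 10.7 degrees, less where a joint would pass 70% of its speed; a pose out of reach is approached as far as the arm can. A call with a number of a shift or a turn outside -1 to 1 is refused whole. A call with a gripper value outside its range is refused whole. The fingers move at their own pace and stop on an object; "grip_force" is the grip in N (left out, the last holds). Time passes only in rows, so rows that repeat a pose let the fingers close. It gives the time, the measured TCP pose, the force, the opening and the grip force at its end, in the units of the state.
- state(): the state, without advancing time (a new reading comes with each control period).
- camera(name): name is "side" or "top" or "wrist"; returns the picture (420x560x3 uint8, red, green, blue); there is no depth.
- get_calibration(name): a dict with "fov_y" (degrees; the focal length in pixels is half the picture's height over the tangent of half this angle, whatever the lens; pixels are square), "cx", "cy" (the principal point, pixels), "dist_coeffs" ([k1, k2, p1, p2, k3] as OpenCV has them; the pictures are not rectified), "world_from_camera" (4x4, takes a point from camera to world coordinates); the wrist camera has in their place "mount" (4x4, takes a point from camera to tool coordinates, whose origin is the TCP and whose axes are the flange's). Camera axes: x right, y down, z forward; pixel columns grow to the right and rows downward; lengths in m; the calibration is good to about 2 mm. A picture is of the moment at which its call begins: read the wrist's pose just before it. get_calibration takes no time and is no camera call.
- close_job(): hands the job in; it is judged then, once.
The state is a dict: "clock": time; "joint_positions": joint angles; "qvel": joint speeds; "effort": joint torques, N m; "eef_pos": TCP position; "ee_rot": TCP orientation; "force": force on the tool from outside, world axes, zero at the start; "torque": the same for the moment, N m; "gripper_width": opening from 0.0 (shut) to 1.0 (fully open); "grasp_force": force on a finger pad.
Only numpy, scipy, OpenCV 4.12 (cv2) and the standard library are available. Lean on these libraries where they do the work, as an engineer would, in place of code of your own. Each camera call takes 0.05 s, during which the arm holds its last target. There are 200 camera calls.

## Working session

There is one attempt and no reset: what is moved stays moved. The work goes in short steps, Python scripts to look and compute and a tool call to move; the robot and the scene stay as the last step left them, time stands still between calls to the robot, and variables do not carry over. Pictures are saved under pics/ and viewed, at most 10 in all, crops included, and the job is handed in when it is done.

Besides the shell and the picture viewer there is one more tool, called after ">>>" by a JSON object that holds its "name" and its "arguments", one argument or row to a line. carry_out: Moves the arm, as the interface text tells. Shift numbers are shares of 0.4 m and turn numbers shares of 180 degrees, none past 1 either way. Its arguments: {"type":"object","properties":{"targets":{"type":"array"},"grip_force":{"type":"number"}},"required":["targets"]}

```bash
mkdir -p pics; cat > h.py <<'E'
import numpy as np, cv2
from workcell import state, camera, get_calibration, close_job
from scipy.spatial.transform import Rotation as R
def save(n,im): cv2.imwrite('pics/'+n+'.png',im[:,:,::-1])
def KD(c):
    f=210/np.tan(np.radians(c['fov_y'])/2)
    return np.array([[f,0,c['cx']],[0,f,c['cy']],[0,0,1]]),np.array(c['dist_coeffs'])
def W(name,s=None):
    c=get_calibration(name)
    if name!='wrist': return np.array(c['world_from_camera'])
    q=s['ee_rot'];T=np.eye(4);T[:3,:3]=R.from_quat([q[1],q[2],q[3],q[0]]).as_matrix();T[:3,3]=s['eef_pos']
    return T@np.array(c['mount'])
def plane(name,px,z,s=None):
    K,D=KD(get_calibration(name));T=W(name,s)
    p=cv2.undistortPoints(np.array(px,float).reshape(-1,1,2),K,D).reshape(-1,2)
    d=np.c_[p,np.ones(len(p))]@T[:3,:3].T
    return T[:3,3]+d*((z-T[2,3])/d[:,2:])
def proj(name,P,s=None):
    K,D=KD(get_calibration(name));T=np.linalg.inv(W(name,s))
    return cv2.projectPoints(np.array(P,float).reshape(-1,1,3),cv2.Rodrigues(T[:3,:3])[0],T[:3,3],K,D)[0].reshape(-1,2)
E
python3 - <<'E'
from h import *
s=state();print(s)
a=camera('top');b=camera('side');save('top0',a);save('side0',b)
np.save('top0',a);np.save('side0',b)
for n in('top','side'):print(W(n)[:3,3],get_calibration(n)['fov_y'])
print(get_calibration('wrist'))
E
```

```text
{'clock': 0.0, 'joint_positions': array([ 1.26339991e+00,  3.51211738e-01,  1.65243084e+00, -1.78734114e-05,
        1.13906737e+00, -8.46204935e-02]), 'qvel': array([-0.00136377,  0.00321377, -0.00123688,  0.00026776, -0.00032717,
        0.00203636]), 'effort': array([ 3.06825896e-04, -4.97326577e+01, -2.85246545e+01,  6.98396098e-02,
        2.58632528e-02, -1.17803461e-04]), 'eef_pos': array([0.12140326, 0.5360861 , 0.21811227]), 'ee_rot': array([-1.00840518e-04,  1.11154027e-01,  9.93803034e-01, -5.49530380e-04]), 'force': array([ 0.75970034,  0.47989954, -0.3106619 ]), 'torque': array([ 0.0214856 ,  0.02526998, -0.00416021]), 'grasp_force': 0.0, 'gripper_width': 1.0082763831536357}
[ 0.42234053 -0.11409721  1.1669912 ] 55.35239572223153
[0.34239879 0.63037497 0.94476657] 54.138588702594426
{'fov_y': 62.84087119352719, 'cx': 275.61334567641137, 'cy': 212.97812924397954, 'dist_coeffs': array([0.00551462, 0.        , 0.        , 0.        , 0.        ]), 'mount': array([[ 7.49956320e-04, -9.58437771e-01, -2.85300678e-01,
         7.97354092e-02],
       [ 9.99999692e-01,  7.85238193e-04, -9.27391473e-06,
         7.16236943e-05],
       [ 2.32917459e-04, -2.85300583e-01,  9.58438064e-01,
        -1.66141283e-01],
       [ 0.00000000e+00,  0.00000000e+00,  0.00000000e+00,
         1.00000000e+00]])}
```

View pics/top0.png

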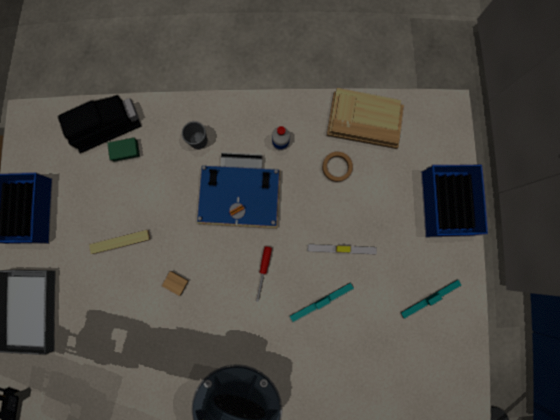

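View pics/side0.png

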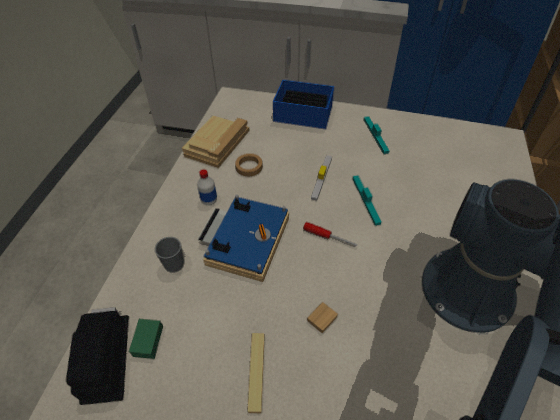

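The top view shows the bar at about (342,249) with its yellow grip, the jig panel centred near (238,195), the fastener at (237,211) and the saddles at (213,178) and (266,178). The turquoise look-alikes are at (322,301) and (431,299). The side view agrees.

```bash
python3 - <<'E'
from h import *
a=np.load('top0.npy');b=np.load('side0.npy')
def blob(im,lo,hi,box):
    hsv=cv2.cvtColor(im,cv2.COLOR_RGB2HSV);m=cv2.inRange(hsv,lo,hi);x0,y0,x1,y1=box
    k=np.zeros_like(m);k[y0:y1,x0:x1]=m[y0:y1,x0:x1]
    cs,_=cv2.findContours(k,cv2.RETR_EXTERNAL,cv2.CHAIN_APPROX_NONE)
    c=max(cs,key=cv2.contourArea);return c
for n,im,box in(('top',a,(300,230,390,270)),('side',b,(305,150,340,205))):
    c=blob(im,(22,130,90),(35,255,255),box);print(n,'grip',cv2.minAreaRect(c),plane(n,[cv2.minAreaRect(c)[0]],.036 if n=='top' else .03))
# bar ends in top: aluminium = low saturation gray
for n,im,box in(('top',a,(180,150,300,240)),('side',b,(195,190,300,280))):
    c=blob(im,(100,120,50),(125,255,255),box);r=cv2.minAreaRect(c);bp=cv2.boxPoints(r)
    P=plane(n,bp,.046);print(n,'panel',r,P.mean(0),np.round(P,3).tolist())
    c=blob(im,(5,100,90),(18,255,255),(225,200,250,225) if n=='top' else (250,220,278,248));r=cv2.minAreaRect(c);print('wing',r,plane(n,[r[0]],.071),np.round(plane(n,cv2.boxPoints(r),.071),3).tolist())
cr=[cv2.resize(x,None,fx=5,fy=5,interpolation=cv2.INTER_CUBIC)for x in(a[155:235,190:290],a[235:265,300:380])]
o=np.zeros((560,500,3),np.uint8);o[:400]=cr[0];o[400:550,:400]=cr[1];save('crop0',o)
E
```

```text
top grip ((343.5, 248.5), (5.0, 13.0), 90.0) [[ 0.45084585 -0.31157233  0.036     ]]
side grip ((322.1000061035156, 169.8000030517578), (5.366562843322754, 9.391485214233398), 26.56505012512207) [[ 0.45056355 -0.31959852  0.03      ]]
top panel ((237.933837890625, 195.19076538085938), (77.76896667480469, 55.30360794067383), 3.1798300743103027) [ 0.6080896  -0.01526839  0.046     ] [[0.537, 0.099, 0.046], [0.696, 0.091, 0.046], [0.679, -0.132, 0.046], [0.521, -0.12, 0.046]]
wing ((239.4000244140625, 209.30001831054688), (0.8944270610809326, 5.813776969909668), 63.43495178222656) [[ 0.56360423 -0.02162633  0.071     ]] [[0.561, -0.014, 0.071], [0.568, -0.028, 0.071], [0.566, -0.029, 0.071], [0.559, -0.015, 0.071]]
side panel ((245.75411987304688, 232.896484375), (58.742130279541016, 75.2830581665039), 22.833654403686523) [ 0.61014682 -0.01734163  0.046     ] [[0.693, 0.092, 0.046], [0.697, -0.167, 0.046], [0.516, -0.118, 0.046], [0.535, 0.124, 0.046]]
wing ((262.4846496582031, 231.2769317626953), (14.296045303344727, 4.472995758056641), 74.74488067626953) [[ 0.55877814 -0.00670081  0.071     ]] [[0.575, -0.025, 0.071], [0.565, -0.032, 0.071], [0.543, 0.011, 0.071], [0.553, 0.017, 0.071]]
```

View pics/crop0.png

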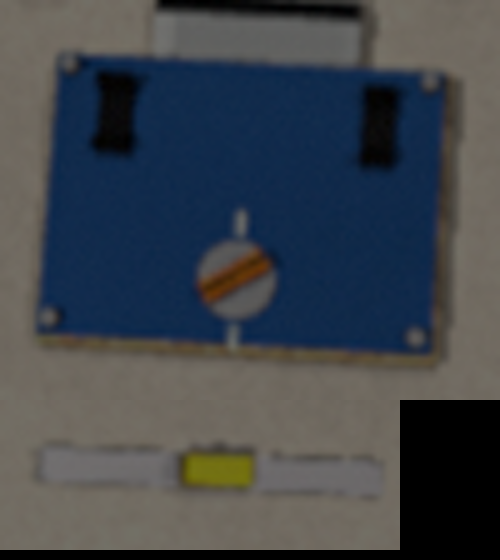

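>>> {"name": "carry_out", "arguments": {
  "targets": [
    {"x":1,"y":-1,"z":0.2,"rz":-0.444},
    {"x":1,"y":-1,"z":0.2,"rz":-0.444},
    {"x":1,"y":-1,"z":0.2,"rz":-0.444},
    {"x":1,"y":-1,"z":0.2,"rz":-0.444},
    {"x":1,"y":-1,"z":0.2,"rz":-0.444},
    {"x":1,"y":-1,"z":0.2,"rz":-0.444},
    {"x":1,"y":-1,"z":0.2,"rz":-0.444},
    {"x":1,"y":-1,"z":0.2,"rz":-0.444},
    {"x":1,"y":-1,"z":0.2,"rz":-0.444},
    {"x":1,"y":-1,"z":0.2,"rz":-0.444},
    {"x":1,"y":-1,"z":0.2,"rz":-0.444}
  ]
}}

```text
schema error: expected keys x, y, z, rx, ry, rz, jaw
```

>>> {"name": "carry_out", "arguments": {
  "targets": [
    {"x":0.2,"y":-0.27},
    {"x":0.2,"y":-0.27},
    {"x":0.2,"y":-0.27},
    {"x":0.2,"y":-0.27},
    {"x":0.2,"y":-0.27},
    {"x":0.2,"y":-0.27}
  ]
}}

```text
schema error: expected keys x, y, z, rx, ry, rz, jaw
```

```bash
python3 - <<'E'
from h import *
s=state();a=camera('wrist');save('w1',a);np.save('w1',a);np.save('w1T',W('wrist',s))
print(s['clock'],s['eef_pos'],s['ee_rot'],s['joint_positions'])
E
```

```text
0.1 [0.12143994 0.53612335 0.21816515] [-9.28237002e-05  1.11189620e-01  9.93799075e-01 -5.07536773e-04] [ 1.26335635e+00  3.51194011e-01  1.65231729e+00 -1.71874434e-05
  1.13911314e+00 -8.45927218e-02]
```

View pics/w1.png

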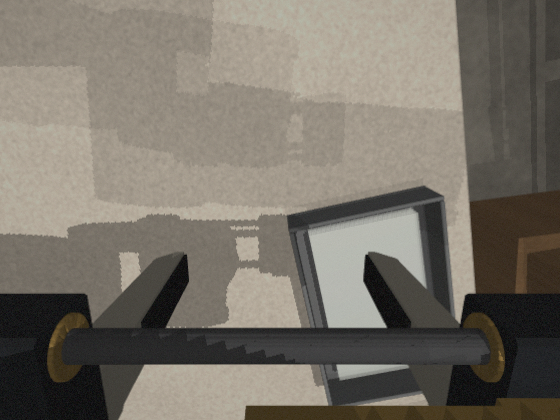

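The wrist view shows the fingers hiding everything below about row 260, so the target needs to be on the tool's +x side. I'll retry the moves with every key filled in.

>>> {"name": "carry_out", "arguments": {
  "targets": [
    {"x":1,"y":-1,"z":0.2,"rx":0,"ry":0,"rz":-0.444,"jaw":1},
    {"x":1,"y":-1,"z":0.2,"rx":0,"ry":0,"rz":-0.444,"jaw":1},
    {"x":1,"y":-1,"z":0.2,"rx":0,"ry":0,"rz":-0.444,"jaw":1},
    {"x":1,"y":-1,"z":0.2,"rx":0,"ry":0,"rz":-0.444,"jaw":1},
    {"x":1,"y":-1,"z":0.2,"rx":0,"ry":0,"rz":-0.444,"jaw":1},
    {"x":1,"y":-1,"z":0.2,"rx":0,"ry":0,"rz":-0.444,"jaw":1},
    {"x":1,"y":-1,"z":0.2,"rx":0,"ry":0,"rz":-0.444,"jaw":1},
    {"x":1,"y":-1,"z":0.2,"rx":0,"ry":0,"rz":-0.444,"jaw":1},
    {"x":1,"y":-1,"z":0.2,"rx":0,"ry":0,"rz":-0.444,"jaw":1},
    {"x":1,"y":-1,"z":0.2,"rx":0,"ry":0,"rz":-0.444,"jaw":1}
  ]
}}

```text
clock: 1.4
eef_pos: [0.5233, 0.1339, 0.2985]
ee_rot: [0.0, 0.725, 0.689, -0.0]
force: [-0.8, -0.2, 0.6]
gripper_width: 0.995
grasp_force: 0.0
```

>>> {"name": "carry_out", "arguments": {
  "targets": [
    {"x":0.2,"y":-0.5,"z":0,"rx":0,"ry":0,"rz":0,"jaw":1},
    {"x":0.2,"y":-0.5,"z":0,"rx":0,"ry":0,"rz":0,"jaw":1},
    {"x":0.2,"y":-0.5,"z":0,"rx":0,"ry":0,"rz":0,"jaw":1},
    {"x":0.2,"y":-0.5,"z":0,"rx":0,"ry":0,"rz":0,"jaw":1},
    {"x":0.2,"y":-0.5,"z":0,"rx":0,"ry":0,"rz":0,"jaw":1},
    {"x":0.2,"y":-0.5,"z":0,"rx":0,"ry":0,"rz":0,"jaw":1},
    {"x":0.2,"y":-0.5,"z":0,"rx":0,"ry":0,"rz":0,"jaw":1}
  ]
}}

```text
clock: 2.28
eef_pos: [0.6012, -0.0622, 0.2988]
ee_rot: [-0.0, 0.723, 0.691, 0.0]
force: [-0.4, 0.3, -0.0]
gripper_width: 0.998
grasp_force: 0.0
```

```bash
python3 - <<'E'
from h import *
s=state();a=camera('wrist');save('w2',a);np.savez('w2',im=a,p=s['eef_pos'],q=s['ee_rot'])
print(s['clock'],s['eef_pos'],s['ee_rot'],s['joint_positions'])
E
```

```text
2.275 [ 0.60118196 -0.06220077  0.29879124] [-5.52260567e-05  7.22962111e-01  6.90887676e-01  5.07244367e-05] [-1.80178036e-01  3.86602654e-01  1.40043561e+00  1.50487382e-04
  1.35458418e+00 -1.34846331e-01]
```

View pics/w2.png

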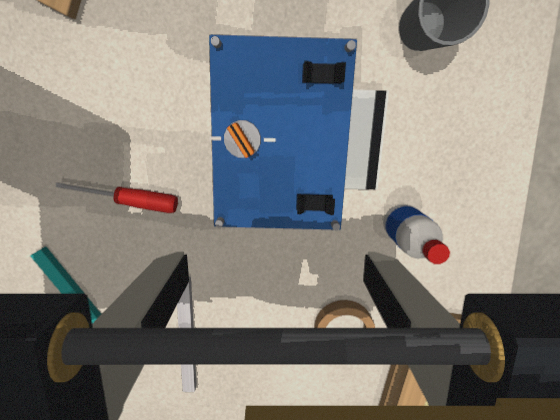

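The wrist view shows the panel corners at about (210,38), (355,38), (341,228) and (215,228). The wing is at (241,139), the white marks at (215,138) and (270,140), and the saddles at (324,72) and (315,203).

```bash
python3 - <<'E'
from h import *
d=np.load('w2.npz');a=d['im'];s=dict(eef_pos=d['p'],ee_rot=d['q'])
hsv=cv2.cvtColor(a,cv2.COLOR_RGB2HSV)
def comps(m,box,amin=15):
    x0,y0,x1,y1=box;k=np.zeros_like(m);k[y0:y1,x0:x1]=m[y0:y1,x0:x1]
    return [c for c in cv2.findContours(k,cv2.RETR_EXTERNAL,cv2.CHAIN_APPROX_NONE)[0] if cv2.contourArea(c)>amin]
def rect(c,z):
    P=plane('wrist',c.reshape(-1,2),z,s)[:,:2].astype(np.float32)*1000
    (cx,cy),(w,h),an=cv2.minAreaRect(P)
    if w<h: an+=90;w,h=h,w
    return np.round([cx,cy,w,h,(an+90)%180-90],1)   # mm, long axis angle
m=cv2.inRange(hsv,(100,120,40),(125,255,255))
c=max(comps(m,(190,20,370,240)),key=cv2.contourArea);print('panel',rect(c,.046))
m=cv2.inRange(hsv,(3,110,90),(20,255,255))
c=comps(m,(215,115,270,165));print('wing',rect(np.vstack(c),.071))
m=cv2.inRange(hsv,(0,0,0),(180,255,45))
for b in((295,55,352,92),(290,185,340,222)):
    c=comps(m,b,60);print('saddle',[rect(x,.065) for x in c],[rect(x,.052) for x in c])
m=cv2.inRange(hsv,(0,0,170),(180,60,255))
for b in((207,132,222,146),(263,132,278,148)):
    print('mark',[rect(x,.046) for x in comps(m,b,3)])
m=cv2.inRange(hsv,(0,0,90),(180,60,255))
for b in((206,34,222,50),(343,38,359,54),(213,216,227,229),(329,219,341,231)):
    print('post',[rect(x,.06) for x in comps(m,b,5)])
E
```

```text
panel [608.1 -15.9 221.8 162.5  85.9]
wing [564.2 -12.5  39.4  13.5 -61.9]
saddle [array([658.3,  54.4,  44.7,  20.2,  -4.1])] [array([660. ,  55.6,  46.1,  20.9,  -4.1])]
saddle [array([647.5, -92.5,  44.9,  23.7,  -4.4])] [array([648.9, -96.1,  46.3,  24.5,  -4.4])]
mark [array([529.1, -11.6,  15.5,  15.4,  -5.8])]
mark [array([595.9, -15.3,  13.2,   3.5,  -2.6])]
post [array([542.7,  91.8,   8.8,   8.6,  43.8]), array([541.5,  90.9,  16.8,  14.5,  -2.5])]
post [array([687.9,  80.5,  17. ,  14.6,  -2.6])]
post [array([ 529.4, -112. ,   16.2,   15.6,   -5.5])]
post [array([ 671.9, -123.8,   13.8,    9.2,   -2.6])]
```

>>> {"name": "carry_out", "arguments": {
  "targets": [
    {"x":-0.38,"y":-0.75,"z":-0.1,"rx":0,"ry":0,"rz":0,"jaw":1},
    {"x":-0.38,"y":-0.75,"z":-0.1,"rx":0,"ry":0,"rz":0,"jaw":1},
    {"x":-0.38,"y":-0.75,"z":-0.1,"rx":0,"ry":0,"rz":0,"jaw":1},
    {"x":-0.38,"y":-0.75,"z":-0.1,"rx":0,"ry":0,"rz":0,"jaw":1},
    {"x":-0.38,"y":-0.75,"z":-0.1,"rx":0,"ry":0,"rz":0,"jaw":1},
    {"x":-0.38,"y":-0.75,"z":-0.1,"rx":0,"ry":0,"rz":0,"jaw":1},
    {"x":-0.38,"y":-0.75,"z":-0.1,"rx":0,"ry":0,"rz":0,"jaw":1},
    {"x":-0.38,"y":-0.75,"z":-0.1,"rx":0,"ry":0,"rz":0,"jaw":1},
    {"x":-0.38,"y":-0.75,"z":-0.1,"rx":0,"ry":0,"rz":0,"jaw":1}
  ]
}}

```text
clock: 3.45
eef_pos: [0.4502, -0.3625, 0.2589]
ee_rot: [0.0, 0.723, 0.691, 0.0]
force: [-0.3, -0.4, 0.1]
gripper_width: 0.998
grasp_force: 0.0
```

```bash
cat >> h.py <<'E'
def rect(name,c,z,s):
    P=plane(name,c.reshape(-1,2),z,s)[:,:2].astype(np.float32)*1000
    (cx,cy),(w,h),an=cv2.minAreaRect(P)
    if w<h: an+=90;w,h=h,w
    return np.round([cx,cy,w,h,(an+90)%180-90],1)
def big(im,lo,hi):
    m=cv2.inRange(cv2.cvtColor(im,cv2.COLOR_RGB2HSV),lo,hi)
    return max(cv2.findContours(m,cv2.RETR_EXTERNAL,cv2.CHAIN_APPROX_NONE)[0],key=cv2.contourArea)
E
python3 - <<'E'
from h import *
s=state();a=camera('wrist');save('w3',a)
print(s['clock'],s['eef_pos'],s['ee_rot'],s['joint_positions'])
c=big(a[:,:],(23,150,80),(35,255,255));print(cv2.boundingRect(c),rect('wrist',c,.040,s))
E
```

```text
3.45 [ 0.45023418 -0.36247913  0.25891118] [1.67525788e-04 7.22924901e-01 6.90926590e-01 7.70661075e-05] [-7.58437892e-01  3.64632369e-01  1.52900391e+00  1.44832934e-04
  1.24761410e+00 -7.13227557e-01]
(266, 119, 17, 37) [ 450.7 -311.1   38.7   17.1   85.1]
```

View pics/w3.png

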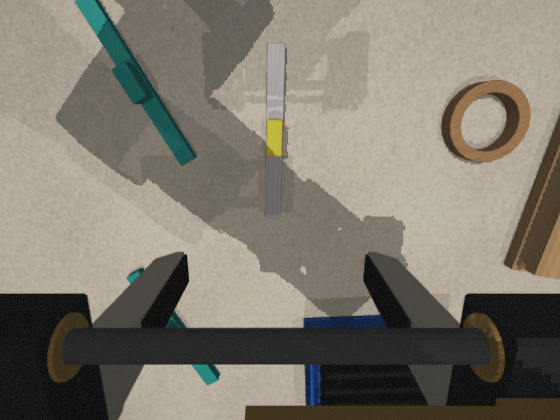

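The wrist view shows the bar from (276,43) to (272,216), with its yellow block at (274,138).

```bash
python3 - <<'E'
from h import *
s=state()
a=plane('wrist',[(276.5,43),(272.5,215.5)],.012,s)*1000;print(a, a.mean(0),np.degrees(np.arctan2(a[0,1]-a[1,1],a[0,0]-a[1,0])))
q=s['ee_rot'];print(np.degrees(np.arctan2(*R.from_quat([*q[1:],q[0]]).as_matrix()[[1,0],1])))
E
```

```text
[[ 457.86599995 -212.60150935   12.        ]
 [ 444.22036948 -409.06372462   12.        ]] [ 451.04318471 -310.83261699   12.        ] 86.02680137302659
-2.596574997327835
```

>>> {"name": "carry_out", "arguments": {
  "targets": [
    {"x":0.003,"y":0.132,"z":-0.2,"rx":0,"ry":0,"rz":-0.008,"jaw":0.6},
    {"x":0.003,"y":0.132,"z":-0.4,"rx":0,"ry":0,"rz":-0.008,"jaw":0.6},
    {"x":0.003,"y":0.132,"z":-0.47,"rx":0,"ry":0,"rz":-0.008,"jaw":0.6},
    {"x":0.003,"y":0.132,"z":-0.47,"rx":0,"ry":0,"rz":-0.008,"jaw":0.6},
    {"x":0.003,"y":0.132,"z":-0.47,"rx":0,"ry":0,"rz":-0.008,"jaw":0.6},
    {"x":0.003,"y":0.132,"z":-0.47,"rx":0,"ry":0,"rz":-0.008,"jaw":0.6}
  ]
}}

```text
clock: 4.25
eef_pos: [0.4519, -0.3119, 0.073]
ee_rot: [0.002, 0.732, 0.681, 0.0]
force: [-1.1, -0.6, -0.3]
gripper_width: 0.601
grasp_force: 0.0
```

>>> {"name": "carry_out", "arguments": {
  "targets": [
    {"x":0,"y":0,"z":-0.07,"rx":0,"ry":0,"rz":0,"jaw":0.6},
    {"x":0,"y":0,"z":-0.133,"rx":0,"ry":0,"rz":0,"jaw":0.6},
    {"x":0,"y":0,"z":-0.133,"rx":0,"ry":0,"rz":0,"jaw":0.6},
    {"x":0,"y":0,"z":-0.133,"rx":0,"ry":0,"rz":0,"jaw":0.6},
    {"x":0,"y":0,"z":-0.133,"rx":0,"ry":0,"rz":0,"jaw":0},
    {"x":0,"y":0,"z":-0.133,"rx":0,"ry":0,"rz":0,"jaw":0},
    {"x":0,"y":0,"z":-0.133,"rx":0,"ry":0,"rz":0,"jaw":0},
    {"x":0,"y":0,"z":-0.133,"rx":0,"ry":0,"rz":0,"jaw":0},
    {"x":0,"y":0,"z":-0.133,"rx":0,"ry":0,"rz":0,"jaw":0},
    {"x":0,"y":0,"z":-0.133,"rx":0,"ry":0,"rz":0,"jaw":0}
  ],
  "grip_force": 30
}}

```text
clock: 5.5
eef_pos: [0.4507, -0.3108, 0.0175]
ee_rot: [-0.0, 0.732, 0.681, 0.0]
force: [-0.1, 0.6, 0.8]
gripper_width: 0.192
grasp_force: 30.0
```

>>> {"name": "carry_out", "arguments": {
  "targets": [
    {"x":0,"y":0,"z":0.15,"rx":0,"ry":0,"rz":0,"jaw":0},
    {"x":0.05,"y":0.07,"z":0.3,"rx":0,"ry":0,"rz":0,"jaw":0},
    {"x":0.13,"y":0.19,"z":0.3,"rx":0,"ry":0,"rz":0,"jaw":0},
    {"x":0.21,"y":0.31,"z":0.3,"rx":0,"ry":0,"rz":0,"jaw":0},
    {"x":0.29,"y":0.43,"z":0.3,"rx":0,"ry":0,"rz":0,"jaw":0},
    {"x":0.37,"y":0.55,"z":0.3,"rx":0,"ry":0,"rz":0,"jaw":0},
    {"x":0.44,"y":0.65,"z":0.3,"rx":0,"ry":0,"rz":0,"jaw":0},
    {"x":0.506,"y":0.73,"z":0.3,"rx":0,"ry":0,"rz":0,"jaw":0},
    {"x":0.506,"y":0.73,"z":0.3,"rx":0,"ry":0,"rz":0,"jaw":0},
    {"x":0.506,"y":0.73,"z":0.24,"rx":0,"ry":0,"rz":0,"jaw":0},
    {"x":0.506,"y":0.73,"z":0.24,"rx":0,"ry":0,"rz":0,"jaw":0},
    {"x":0.506,"y":0.73,"z":0.24,"rx":0,"ry":0,"rz":0,"jaw":0}
  ]
}}

```text
clock: 7.0
eef_pos: [0.653, -0.0194, 0.114]
ee_rot: [0.0, 0.732, 0.681, 0.0]
force: [0.1, -0.5, -3.0]
gripper_width: 0.19
grasp_force: 30.0
```

```bash
python3 - <<'E'
from h import *
s=state();a=camera('wrist');save('w4',a);b=camera('side');save('s4',b)
t=camera('top');o=np.zeros((600,800,3),np.uint8);o[:420,:560]=a
o[420:600,:260]=cv2.resize(b[190:280,190:320],None,fx=2,fy=2);o[420:600,270:510]=cv2.resize(t[150:240,180:300],None,fx=2,fy=2)
save('v4',o);print(s['clock'],s['eef_pos'],s['force'],s['torque'],s['joint_positions'])
E
```

```text
7.0 [ 0.65302021 -0.01936828  0.11397246] [ 0.10929976 -0.45965535 -2.9705862 ] [-0.12024453  0.03836863  0.00727102] [-1.00869278e-01  6.47670497e-01  1.45130533e+00 -4.91919829e-05
  1.04254321e+00 -2.82341461e-02]
```

View pics/v4.png

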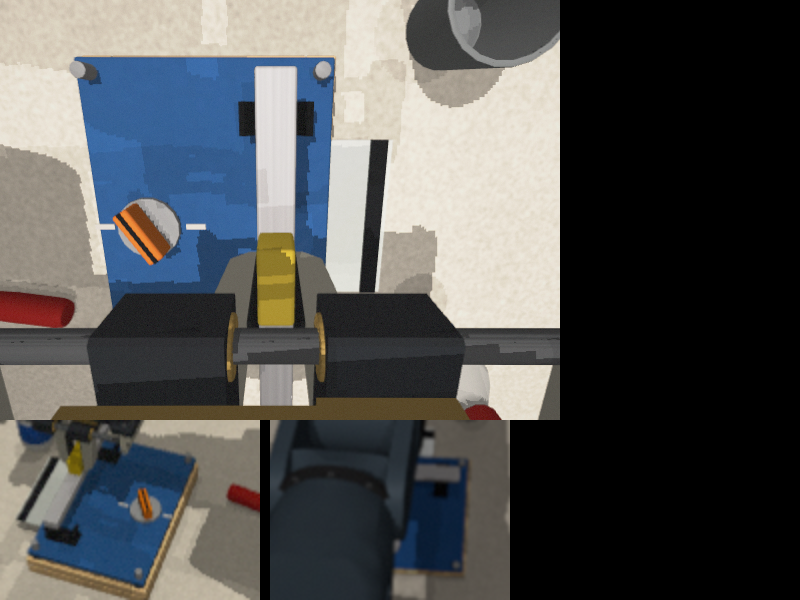

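The view shows the held bar spanning columns 255–297, centred on the saddle at 239–314 and parallel to it. I'll lower it now.

>>> {"name": "carry_out", "arguments": {
  "targets": [
    {"x":0,"y":0,"z":-0.04,"rx":0,"ry":0,"rz":0,"jaw":0},
    {"x":0,"y":0,"z":-0.07,"rx":0,"ry":0,"rz":0,"jaw":0},
    {"x":0,"y":0,"z":-0.09,"rx":0,"ry":0,"rz":0,"jaw":0},
    {"x":0,"y":0,"z":-0.1,"rx":0,"ry":0,"rz":0,"jaw":0},
    {"x":0,"y":0,"z":-0.105,"rx":0,"ry":0,"rz":0,"jaw":0},
    {"x":0,"y":0,"z":-0.105,"rx":0,"ry":0,"rz":0,"jaw":0},
    {"x":0,"y":0,"z":-0.105,"rx":0,"ry":0,"rz":0,"jaw":0}
  ]
}}

```text
clock: 8.02
eef_pos: [0.6533, -0.0188, 0.0718]
ee_rot: [0.0, 0.732, 0.681, 0.0]
force: [0.5, -0.2, -2.9]
gripper_width: 0.192
grasp_force: 30.0
```

>>> {"name": "carry_out", "arguments": {
  "targets": [
    {"x":0,"y":0,"z":-0.003,"rx":0,"ry":0,"rz":0,"jaw":0},
    {"x":0,"y":0,"z":-0.005,"rx":0,"ry":0,"rz":0,"jaw":0},
    {"x":0,"y":0,"z":-0.005,"rx":0,"ry":0,"rz":0,"jaw":0}
  ]
}}

```text
clock: 8.4
eef_pos: [0.6532, -0.0188, 0.0695]
ee_rot: [0.0, 0.732, 0.681, 0.0]
force: [0.4, 0.2, -1.2]
gripper_width: 0.191
grasp_force: 30.0
```

>>> {"name": "carry_out", "arguments": {
  "targets": [
    {"x":0,"y":0,"z":0,"rx":0,"ry":0,"rz":0,"jaw":0.45},
    {"x":0,"y":0,"z":0,"rx":0,"ry":0,"rz":0,"jaw":0.45},
    {"x":0,"y":0,"z":0,"rx":0,"ry":0,"rz":0,"jaw":0.45},
    {"x":0,"y":0,"z":0.1,"rx":0,"ry":0,"rz":0,"jaw":0.45},
    {"x":0,"y":0,"z":0.25,"rx":0,"ry":0,"rz":0,"jaw":0.45},
    {"x":-0.1,"y":-0.15,"z":0.35,"rx":0,"ry":0,"rz":0,"jaw":0.45},
    {"x":-0.12,"y":-0.25,"z":0.45,"rx":0,"ry":0,"rz":0,"jaw":0.45},
    {"x":-0.12,"y":-0.25,"z":0.45,"rx":0,"ry":0,"rz":0,"jaw":0.45},
    {"x":-0.12,"y":-0.25,"z":0.45,"rx":0,"ry":0,"rz":0,"jaw":0.45},
    {"x":-0.12,"y":-0.25,"z":0.45,"rx":0,"ry":0,"rz":0,"jaw":0.45}
  ]
}}

```text
clock: 9.65
eef_pos: [0.605, -0.1176, 0.2479]
ee_rot: [-0.001, 0.732, 0.682, -0.001]
force: [-0.4, -0.4, -0.4]
gripper_width: 0.452
grasp_force: 0.0
```

```bash
python3 - <<'E'
from h import *
s=state();a=camera('wrist');save('w5',a);print(s['clock'],s['eef_pos'])
c=big(a[:260],(23,150,80),(33,255,255));print('grip',rect('wrist',c,.092,s))
k=a.copy();k[250:]=0
c=big(k,(3,120,90),(20,255,255));print('wing',cv2.boundingRect(c),rect('wrist',c,.071,s))
E
```

```text
9.65 [ 0.6049548  -0.11759672  0.24785709]
grip [651.9 -19.8  38.1  18.8  86.4]
wing (214, 65, 28, 41) [567.1 -11.6  40.5   6.  -62.1]
```

View pics/w5.png

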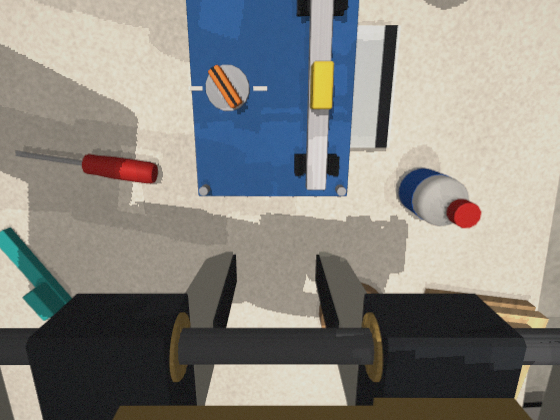

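The bar is seated in both saddles, with its block centre within about 1.4 mm of nominal, and the fastener hasn't moved. Next I'll go to the wing.

>>> {"name": "carry_out", "arguments": {
  "targets": [
    {"x":-0.05,"y":0.1,"z":0,"rx":0,"ry":0,"rz":0.06,"jaw":0.45},
    {"x":-0.104,"y":0.2,"z":-0.05,"rx":0,"ry":0,"rz":0.12,"jaw":0.45},
    {"x":-0.104,"y":0.266,"z":-0.2,"rx":0,"ry":0,"rz":0.179,"jaw":0.45},
    {"x":-0.104,"y":0.266,"z":-0.33,"rx":0,"ry":0,"rz":0.179,"jaw":0.45},
    {"x":-0.104,"y":0.266,"z":-0.399,"rx":0,"ry":0,"rz":0.179,"jaw":0.45},
    {"x":-0.104,"y":0.266,"z":-0.399,"rx":0,"ry":0,"rz":0.179,"jaw":0.45},
    {"x":-0.104,"y":0.266,"z":-0.399,"rx":0,"ry":0,"rz":0.179,"jaw":0.45}
  ]
}}

```text
clock: 10.58
eef_pos: [0.5641, -0.0121, 0.0907]
ee_rot: [0.0, 0.514, 0.858, 0.0]
force: [0.3, -0.3, 0.8]
gripper_width: 0.449
grasp_force: 0.0
```

>>> {"name": "carry_out", "arguments": {
  "targets": [
    {"x":0,"y":0,"z":-0.05,"rx":0,"ry":0,"rz":0,"jaw":0.45},
    {"x":0,"y":0,"z":-0.083,"rx":0,"ry":0,"rz":0,"jaw":0.45},
    {"x":0,"y":0,"z":-0.083,"rx":0,"ry":0,"rz":0,"jaw":0.45},
    {"x":0,"y":0,"z":-0.083,"rx":0,"ry":0,"rz":0,"jaw":0},
    {"x":0,"y":0,"z":-0.083,"rx":0,"ry":0,"rz":0,"jaw":0},
    {"x":0,"y":0,"z":-0.083,"rx":0,"ry":0,"rz":0,"jaw":0},
    {"x":0,"y":0,"z":-0.083,"rx":0,"ry":0,"rz":0,"jaw":0}
  ],
  "grip_force": 15
}}

```text
clock: 11.45
eef_pos: [0.5633, -0.0126, 0.0569]
ee_rot: [-0.0, 0.514, 0.858, -0.0]
force: [-3.4, -1.1, 3.7]
gripper_width: 0.125
grasp_force: 15.0
```

>>> {"name": "carry_out", "arguments": {
  "targets": [
    {"x":0,"y":0,"z":0,"rx":0,"ry":0,"rz":0.04,"jaw":0},
    {"x":0,"y":0,"z":0,"rx":0,"ry":0,"rz":0.08,"jaw":0},
    {"x":0,"y":0,"z":0,"rx":0,"ry":0,"rz":0.12,"jaw":0},
    {"x":0,"y":0,"z":0,"rx":0,"ry":0,"rz":0.16,"jaw":0},
    {"x":0,"y":0,"z":0,"rx":0,"ry":0,"rz":0.2,"jaw":0},
    {"x":0,"y":0,"z":0,"rx":0,"ry":0,"rz":0.24,"jaw":0},
    {"x":0,"y":0,"z":0,"rx":0,"ry":0,"rz":0.28,"jaw":0},
    {"x":0,"y":0,"z":0,"rx":0,"ry":0,"rz":0.32,"jaw":0},
    {"x":0,"y":0,"z":0,"rx":0,"ry":0,"rz":0.32,"jaw":0},
    {"x":0,"y":0,"z":0,"rx":0,"ry":0,"rz":0.32,"jaw":0},
    {"x":0,"y":0,"z":0,"rx":0,"ry":0,"rz":0.32,"jaw":0}
  ],
  "grip_force": 30
}}

```text
clock: 12.82
eef_pos: [0.5632, -0.0127, 0.0567]
ee_rot: [-0.0, 0.039, 0.999, -0.0]
force: [-3.6, -4.3, 3.5]
gripper_width: 0.123
grasp_force: 30.0
```

>>> {"name": "carry_out", "arguments": {
  "targets": [
    {"x":0,"y":0,"z":0,"rx":0,"ry":0,"rz":0,"jaw":0.4},
    {"x":0,"y":0,"z":0,"rx":0,"ry":0,"rz":0,"jaw":0.4},
    {"x":0,"y":0,"z":0,"rx":0,"ry":0,"rz":0,"jaw":0.4},
    {"x":0,"y":0,"z":0.12,"rx":0,"ry":0,"rz":0,"jaw":0.4},
    {"x":0,"y":0,"z":0.25,"rx":0,"ry":0,"rz":0,"jaw":0},
    {"x":0.08,"y":0,"z":0.38,"rx":0,"ry":0,"rz":0,"jaw":0},
    {"x":0.18,"y":0,"z":0.48,"rx":0,"ry":0,"rz":0,"jaw":0},
    {"x":0.18,"y":0,"z":0.48,"rx":0,"ry":0,"rz":0,"jaw":0},
    {"x":0.18,"y":0,"z":0.48,"rx":0,"ry":0,"rz":0,"jaw":0},
    {"x":0.18,"y":0,"z":0.48,"rx":0,"ry":0,"rz":0,"jaw":0}
  ]
}}

```text
clock: 14.08
eef_pos: [0.6344, -0.0123, 0.2472]
ee_rot: [-0.001, 0.038, 0.999, 0.0]
force: [0.4, -0.5, 0.3]
gripper_width: 0.006
grasp_force: 0.0
```

```bash
python3 - <<'E'
from h import *
s=state();a=camera('wrist');save('w6',a);print(s['clock'],s['eef_pos'],s['ee_rot'])
k=a.copy();k[250:]=0
for lo,hi,z in(((23,150,80),(33,255,255),.092),((3,120,90),(20,255,255),.071)):
  try: c=big(k,lo,hi);print(cv2.boundingRect(c),rect('wrist',c,z,s))
  except Exception as e:print(e)
E
```

```text
14.075 [ 0.63435128 -0.01234429  0.24724312] [-1.32691130e-03  3.76651320e-02  9.99289534e-01  6.70149731e-05]
(250, 203, 40, 22) [650.  -19.4  38.3  21.4  85.7]
(271, 100, 5, 42) [563.6  -9.5  38.1   3.9  -4.5]
```

View pics/w6.png

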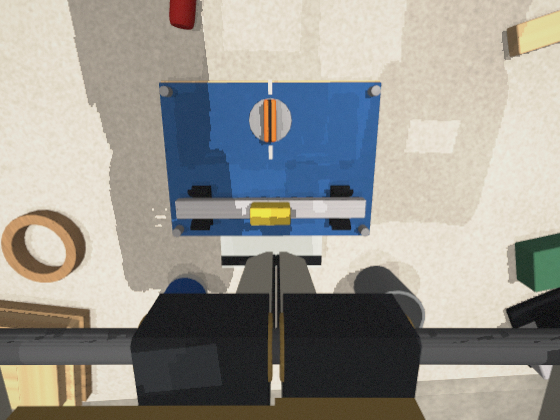

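The slot lines up with both white marks at (270,88) and (270,152), and the bar sits in both saddles. Now I'll move over the block.

>>> {"name": "carry_out", "arguments": {
  "targets": [
    {"x":0.043,"y":-0.017,"z":-0.1,"rx":0,"ry":0,"rz":0,"jaw":0},
    {"x":0.043,"y":-0.017,"z":-0.24,"rx":0,"ry":0,"rz":0,"jaw":0},
    {"x":0.043,"y":-0.017,"z":-0.34,"rx":0,"ry":0,"rz":0,"jaw":0},
    {"x":0.043,"y":-0.017,"z":-0.38,"rx":0,"ry":0,"rz":0,"jaw":0},
    {"x":0.043,"y":-0.017,"z":-0.38,"rx":0,"ry":0,"rz":0,"jaw":0},
    {"x":0.043,"y":-0.017,"z":-0.38,"rx":0,"ry":0,"rz":0,"jaw":0}
  ]
}}

```text
clock: 14.88
eef_pos: [0.6536, -0.0193, 0.0985]
ee_rot: [0.001, 0.038, 0.999, -0.0]
force: [0.2, -0.0, 0.8]
gripper_width: 0.009
grasp_force: 0.0
```

>>> {"name": "carry_out", "arguments": {
  "targets": [
    {"x":0,"y":0,"z":-0.006,"rx":0,"ry":0,"rz":0,"jaw":0},
    {"x":0,"y":0,"z":-0.012,"rx":0,"ry":0,"rz":0,"jaw":0},
    {"x":0,"y":0,"z":-0.016,"rx":0,"ry":0,"rz":0,"jaw":0},
    {"x":0,"y":0,"z":-0.02,"rx":0,"ry":0,"rz":0,"jaw":0},
    {"x":0,"y":0,"z":-0.02,"rx":0,"ry":0,"rz":0,"jaw":0}
  ]
}}

```text
clock: 15.5
eef_pos: [0.6531, -0.0192, 0.0893]
ee_rot: [0.0, 0.038, 0.999, -0.0]
force: [-1.3, 0.3, 6.5]
gripper_width: 0.004
grasp_force: 3.1
```

Contact is made and the panel is moving, at 6.5 N. I'll continue in small steps.

>>> {"name": "carry_out", "arguments": {
  "targets": [
    {"x":0,"y":0,"z":-0.004,"rx":0,"ry":0,"rz":0,"jaw":0},
    {"x":0,"y":0,"z":-0.008,"rx":0,"ry":0,"rz":0,"jaw":0},
    {"x":0,"y":0,"z":-0.011,"rx":0,"ry":0,"rz":0,"jaw":0},
    {"x":0,"y":0,"z":-0.013,"rx":0,"ry":0,"rz":0,"jaw":0},
    {"x":0,"y":0,"z":-0.013,"rx":0,"ry":0,"rz":0,"jaw":0}
  ]
}}

```text
clock: 16.12
eef_pos: [0.6532, -0.0192, 0.0847]
ee_rot: [0.001, 0.038, 0.999, -0.0]
force: [-2.9, -0.1, 11.5]
gripper_width: 0.002
grasp_force: 5.4
```

>>> {"name": "carry_out", "arguments": {
  "targets": [
    {"x":0,"y":0,"z":-0.002,"rx":0,"ry":0,"rz":0,"jaw":0},
    {"x":0,"y":0,"z":-0.002,"rx":0,"ry":0,"rz":0,"jaw":0},
    {"x":0,"y":0,"z":-0.002,"rx":0,"ry":0,"rz":0,"jaw":0}
  ]
}}

```text
clock: 16.5
eef_pos: [0.6533, -0.0192, 0.0843]
ee_rot: [0.001, 0.038, 0.999, -0.0]
force: [-4.6, 0.9, 13.2]
gripper_width: 0.006
grasp_force: 6.7
```

>>> {"name": "carry_out", "arguments": {
  "targets": [
    {"x":0,"y":0,"z":-0.001,"rx":0,"ry":0,"rz":0,"jaw":0},
    {"x":0,"y":0,"z":-0.002,"rx":0,"ry":0,"rz":0,"jaw":0},
    {"x":0,"y":0,"z":-0.002,"rx":0,"ry":0,"rz":0,"jaw":0},
    {"x":0,"y":0,"z":-0.002,"rx":0,"ry":0,"rz":0,"jaw":0}
  ]
}}

```text
clock: 17.0
eef_pos: [0.6535, -0.0193, 0.0842]
ee_rot: [0.001, 0.038, 0.999, -0.0]
force: [-5.2, 0.5, 19.2]
gripper_width: 0.008
grasp_force: 9.7
```

>>> {"name": "carry_out", "arguments": {
  "targets": [
    {"x":0,"y":0,"z":-0.001,"rx":0,"ry":0,"rz":0,"jaw":0},
    {"x":0,"y":0,"z":-0.002,"rx":0,"ry":0,"rz":0,"jaw":0},
    {"x":0,"y":0,"z":-0.002,"rx":0,"ry":0,"rz":0,"jaw":0},
    {"x":0,"y":0,"z":-0.002,"rx":0,"ry":0,"rz":0,"jaw":0},
    {"x":0,"y":0,"z":-0.002,"rx":0,"ry":0,"rz":0,"jaw":0},
    {"x":0,"y":0,"z":-0.002,"rx":0,"ry":0,"rz":0,"jaw":0}
  ]
}}

```text
clock: 17.75
eef_pos: [0.6538, -0.0193, 0.0842]
ee_rot: [0.002, 0.038, 0.999, -0.0]
force: [-7.3, 1.5, 25.5]
gripper_width: 0.004
grasp_force: 12.6
```

```bash
python3 - <<'E'
from h import *
a=camera('wrist');b=camera('side');s=state();print(s['eef_pos'],s['force'],s['clock'])
o=np.zeros((420,800,3),np.uint8);o[:315,:420]=cv2.resize(a,(420,315));o[:300,425:785]=cv2.resize(b[190:290,190:310],(360,300));save('v7',o)
E
```

```text
[ 0.65378605 -0.01929042  0.08420768] [-6.67622854  0.96719034 25.19706778] 17.85
```

View pics/v7.png

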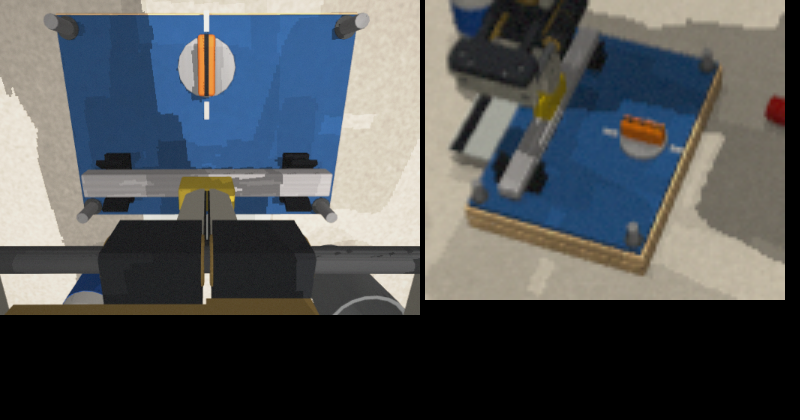

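The panel is down against the frame (posts protruding), the bar is in both saddles and the slot is in line with the marks. The push is steady at 25 N against the rigid stop, so I'm handing in.

```bash
python3 -c "
from workcell import close_job
print(close_job())"
```

```text
the job is handed in; nothing more can be done
None
```

I seated the bar in both saddles and let go of it, turned the fastener in line with the white marks, then pressed the panel fully down, and handed the job in at about 18 s while still holding it there at about 25 N.

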